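Hang the tomato basket under the short strap hook

TASK

Take the short strap hook off the stand by its wooden grip, catch the tomato basket's bail with its lower hook, and hang the hook back on the stand's empty arm, so that the basket with both tomatoes hangs free and nearly still below it. Do not handle the basket with the gripper, leave the long hook hanging on its arm (it is too long), and do not push the things standing around.

Things in the scene. Friction and masses are not known exactly. Their poses are not given: they have to be found in the camera images.
- short_hook_grip (a point): Short steel strap hook (70 g), hanging by its eye on either of the stand's arms, swinging freely; the other arm has the long hook, alike but 80 mm longer. Point: centre of the flat wooden grip on top of the eye, 22 mm (hook x) x 10 mm (y) x 40 mm tall; fingers close along y. Hook axes: z up, x along the eye's bore, at first along the arm, away from the robot.
- short_hook_eye (a point): Centre of the short hook's eye, 45 mm below the grip's centre: a ring in the hook's y-z plane, 7 mm wire, clear opening 33 mm across, bore along hook x. The grip's lower end is 22 mm above this point.
- short_hook_bowl (a point): Inner bottom of its lower, open J, 85 mm below the eye's centre. J in the hook's x-z plane: shank at x -14.5 mm, bowl under x 0, blunt tip at x +17 mm, its top 25 mm above this point; opening 22 mm; strap 18 mm wide (y), 5 mm thick (underside 5 mm below this point). To catch a bail, move the J along its own +x under the bail, bail over the tip, then raise.
- long_hook_eye (a point): Centre of the long strap hook's eye (same eye and grip; its J bottoms 165 mm below). It stays hanging on its arm.
- hook_stand: Fixed dark steel stand. Origin on the worktop, midway under the two arm seats. Base plate 165 x 200 x 12 mm from x = -45 to +120 mm; column at x = +100 mm; a crossbar at 290 mm height at x = +100 mm carries two level arms that run in stand -x to x = -45 mm at y = +110 and y = -110 mm.
- seat_left (a point): Top of the left arm (stand y +110 mm), mid of where an eye sits, 295 mm above the worktop. Axes as the stand; arm along x, 10 mm thick, free end at x -45 mm (robot side) turned up, 8 mm above the arm's top. A seated eye's centre is 16.5 mm below this point; raised 8 to 23 mm from there it passes the tip.
- seat_right (a point): The same on the right arm (stand y = -110 mm).
- basket: Small loose steel wire basket, 84 mm (x) x 100 mm (y), rim 50 mm high, about 0.18 kg; origin at the centre of its underside. A stiff 6 mm wire bail stands upright over it in its y-z plane, legs at y = +-48 mm, its flat crown (y from -16 to +16 mm) topping out at 140 mm.
- bail_top (a point): Middle of the underside of the bail's flat crown, 134 mm above the basket's underside, basket axes. The space below it is free down to the tomatoes' tops (about 55 mm above the basket's underside).
- basket_in (a point): Centre of the basket's inside, 20 mm above its underside.
- tomato_1: Small tomato, about 34 mm, lying loose in the basket.
- tomato_4: Small tomato, about 34 mm, lying loose in the basket.
- pepper_mill: dark turned pepper mill, 57 mm wide, 214 mm tall, standing in front of the stand between the lines of its two arms; bystander. Origin: centre of its underside.
- salt_dish: low round stone salt dish, 78 mm wide, 21 mm tall, standing on the stand's base plate midway between the arms; bystander. Origin: centre of its underside.
- oil_bottle: oil bottle, 74 mm wide, 175 mm tall, to the left; bystander. Origin: centre of its underside.
- mug_1: white mug, 78 mm wide (116 mm with its handle), 97 mm tall, at the far left; bystander. Origin: centre of its underside.
- bottle_1: washing-up bottle, 41 x 69 mm, 195 mm tall, behind the stand's right arm; bystander. Origin: centre of its underside.
- jar_1: jar with a dark lid, 62 mm wide, 86 mm tall, to the left of the stand; bystander. Origin: centre of its underside.

How it is judged:
On the way, in this order (a step that is already met when the one before it is completed fails the run):
1. the short hook has been taken off the stand's arm (distance between short_hook_eye and seat_left above 0.07 m and distance between short_hook_eye and seat_right above 0.07 m), for 0.1 s.
2. the basket hangs by its bail in the short hook's J, off the worktop (distance between short_hook_bowl and bail_top below 0.015 m and height (world z) of basket above 0.025 m), for 0.2 s.
At the end, for the whole second after the job is handed in: Short hook's eye resting on an arm of the stand (15 mm sideways, 8 mm in height) between tip and crossbar; bail in its J (15 mm); basket over 25 mm above the worktop, upright within 0.3 rad, slower than 0.15 m/s, not touching the stand, both tomatoes in it (all of step 2 and ((x of short_hook_eye in the frame of seat_left between -0.045 and 0.06 m and y of short_hook_eye in the frame of seat_left between -0.015 and 0.015 m and z of short_hook_eye in the frame of seat_left between -0.024 and -0.009 m) or (x of short_hook_eye in the frame of seat_right between -0.045 and 0.06 m and y of short_hook_eye in the frame of seat_right between -0.015 and 0.015 m and z of short_hook_eye in the frame of seat_right between -0.024 and -0.009 m)) and angle between basket's own z axis and vertical below 0.3 rad and linear speed of basket below 0.15 m/s and contact force between basket and hook_stand below 0.3 N and distance between each of tomato_1, tomato_4 and basket_in below 0.065 m).
It fails at once if the gripper's fingers push on the basket (more than 3 N) (contact force between the fingers and basket above 3 N).
It fails at once if the long hook is moved from its place on its arm (eye more than 35 mm) (distance of long_hook_eye from where it was at the start of the episode above 0.035 m).
It fails at once if one of the things standing around (mill, dish, bottles, mug, jar) is moved more than 30 mm (distance of any of pepper_mill, salt_dish, oil_bottle, mug_1, bottle_1, jar_1 from where it was at the start of the episode above 0.03 m).
It also fails if it takes over 72 s, if anything falls off the work surface, if the arm or the gripper's body presses on something with over 40 N, if the wrist force passes 120 N, or if a joint passes its speed limit or range.

ROBOT

A 6-joint arm with a two-finger parallel gripper is mounted at the origin on a cart in front of the work surface, level with it; the furniture and walls round the work are solid. World frame = base frame: x ahead of the robot, y to its left, z up, the work surface at z = 0. Lengths are in m, angles in rad, forces in N, time in s.
With the tool pointing down it reaches from about 0.325 to 0.9 m from the base axis. Payload 3.5 kg.
Tool frame: the origin (TCP) lies between the finger pads; the fingertips stand 11 mm ahead of it and the grasp point (between the pads) lies 8 mm behind it (ctrl.tips_ahead is the distance from the TCP to the fingertips, in m); z points along the fingers, y is the line along which they close (so a half turn about z gives the same grasp; the last joint's range is limited). The gripper opens to 85 mm and grips with 20 to 120 N. Pads are 22 mm wide; open, the fingers measure 114 mm over their backs; the gripper's body (76 mm by 85 mm) begins 54 mm behind the grasp point. The pads swing forward as they close: fully open they stand 13 mm farther back than shut.
Start: joints at [-1.411, 0.276, -0.026, 1.268, 0, 1.467], TCP at [0.162, -0.604, 0.207] pointing down, gripper open.
Joint ranges: [-3.12, 3.12], [-0.85, 1.88], [-1.08, 1.24], [-1.95, 2.15], [-1.57, 1.53], [-3.14, 3.14]. Speed limits (rad/s): [2.57, 2.57, 3.14, 3.14, 3.14, 3.14].

INTERFACE

Orientations are given as a unit quaternion [x, y, z, w].
In Python, from rig import ctrl gives the robot as it stands.
- The arm moves only by the tool apply_moves, never from a script. Its argument "plan" is a list of rows, each an object with "offset": the shift along the world's x, y, z in m, a list of three; "spin": the turn about the world's z in degrees; "jaw": the opening, from 0 (shut) to 1 (fully open). A call has 1 to 12 rows; each row is the pose to reach, as a shift and turn from the pose commanded when the call began; what a row does not reach only later rows make up. A row lasts 1/12 s, in which the tool goes at most 41.7 mm and 7.16 degrees, less where a joint would pass 70% of its speed; a pose out of reach is approached as far as the arm can. A call with a gripper value outside its range is refused whole. The fingers move at their own pace and stop on an object; "grip_force" is the grip in N (left out, the last holds). Time passes only in rows, so rows that repeat a pose let the fingers close. It gives the time, the measured TCP pose, the force, the opening and the grip force at its end, in the units of the state.
- ctrl.sense(): the state, without advancing time (a new reading comes with each control period).
- ctrl.get_image(name): name is "scene" or "side" or "wrist"; returns the picture (384x512x3 uint8, red, green, blue); there is no depth.
- ctrl.camera_model(name): a dict with "fx", "fy", "cx", "cy" (pixels), "T" (4x4, takes a point from camera to world coordinates). Camera axes: x right, y up, looking along -z (the intrinsics and any distortion apply to the point x, -y, -z); pixel columns grow to the right and rows downward; lengths in m; the calibration is good to about 2 mm. A picture is of the moment at which its call begins: read the wrist's pose just before it. camera_model takes no time and is no camera call; for the wrist camera it gives the pose at the moment of the call.
- ctrl.sign_off(): hands the job in; it is judged then, once.
Trained networks look in the newest picture that a camera, given by its name, has taken for a name from the list of things; names that differ only in an ending like _2 or _b are one class to them, and where a whole thing is asked for, a point or a joint stands for the part that bears it (a point fixed in the world has none). Each returns a list of dicts, best first, with "score" (0 to 1); they miss things now and then, are a little off and sometimes report something else, mostly with a low value. They report only what shows in the picture. A call takes as long as a camera call.
- ctrl.regions_of(name, camera): "region" (384x512 bool, what is visible of it) and "box" ([left, top, width, height] in pixels, round what is visible of it).
The state is a dict: "clock": time; "qpos": joint angles; "qvel": joint speeds; "joint_torque": joint torques, N m; "eef_pos": TCP position; "tool_rot": TCP orientation; "wrist_force": force on the tool from outside, world axes, zero at the start; "moment": the same for the moment, N m; "finger_gap": finger opening in m; "finger_force": force on a finger pad.
Only numpy, scipy, OpenCV 4.12 (cv2) and the standard library are available. Lean on these libraries where they do the work, as an engineer would, in place of code of your own. Each camera call takes 0.05 s, during which the arm holds its last target. There are 200 camera calls.

## Working session

There is one attempt and no reset: what is moved stays moved. The work goes in short steps, Python scripts to look and compute and a tool call to move; the robot and the scene stay as the last step left them, time stands still between calls to the robot, and variables do not carry over. Pictures are saved under pics/ and viewed, at most 10 in all, crops included, and the job is handed in when it is done.

Besides the shell and the picture viewer there is one more tool, called after "Call:" as name(argument=value, ...) on one line, values as JSON. apply_moves: Moves the arm, as the interface text tells. Its arguments: {"type":"object","properties":{"plan":{"type":"array","items":{"type":"object","properties":{"offset":{"type":"array","items":{"type":"number"}},"spin":{"type":"number"},"jaw":{"type":"number"}}}},"grip_force":{"type":"number"}},"required":["plan"]}

```bash
mkdir -p pics; cat > h.py <<'E'
from rig import ctrl
import numpy as np, cv2
def snap(n,f):
    im=ctrl.get_image(n); cv2.imwrite('pics/'+f,cv2.cvtColor(im,cv2.COLOR_RGB2BGR)); return im
def ray(n,u,v):
    m=ctrl.camera_model(n);T=np.array(m['T'])
    d=T[:3,:3]@np.array([(u-m['cx'])/m['fx'],-(v-m['cy'])/m['fy'],-1]); return T[:3,3],d
def tri(obs):
    A=np.zeros((3,3));b=np.zeros(3)
    for n,u,v in obs:
        o,d=ray(n,u,v);d=d/np.linalg.norm(d);P=np.eye(3)-np.outer(d,d);A+=P;b+=P@o
    x=np.linalg.solve(A,b); return x
def plane(n,u,v,z):
    o,d=ray(n,u,v); return o+d*(z-o[2])/d[2]
def proj(n,p):
    m=ctrl.camera_model(n);T=np.array(m['T']);q=T[:3,:3].T@(np.array(p)-T[:3,3])
    return m['cx']+m['fx']*q[0]/-q[2], m['cy']-m['fy']*q[1]/-q[2]
E
python3 - <<'E'
from h import *
a=snap('scene','a.png');b=snap('side','b.png')
for n in('scene','side'):
    m=ctrl.camera_model(n);print(n,{k:np.round(v,3).tolist() for k,v in m.items()})
    for t in ['short_hook_grip','long_hook_eye','hook_stand','basket','pepper_mill','oil_bottle','bottle_1','jar_1','salt_dish']:
        print(t,[(round(r['score'],2),r['box']) for r in ctrl.regions_of(t,n)[:3]])
print(ctrl.sense())
E
```

```text
scene {'fx': 418.258, 'fy': 418.258, 'cx': 263.703, 'cy': 195.935, 'T': [[-0.524, 0.624, -0.58, -0.009], [-0.851, -0.393, 0.347, 0.483], [-0.012, 0.676, 0.737, 1.023], [0.0, 0.0, 0.0, 1.0]]}
short_hook_grip [(0.61, [238.9, 146.7, 14.4, 47.6])]
long_hook_eye [(0.66, [299.9, 115.9, 16.5, 66.8]), (0.3, [240.7, 147.2, 13.0, 46.8])]
hook_stand [(0.62, [221.1, 112.0, 105.5, 131.1])]
basket [(0.92, [307.2, 233.9, 45.4, 43.3])]
pepper_mill [(0.77, [283.9, 185.7, 25.5, 53.0])]
oil_bottle [(0.65, [213.2, 259.6, 30.2, 54.8])]
bottle_1 [(0.72, [298.7, 132.8, 19.2, 46.7])]
jar_1 [(0.86, [195.1, 215.6, 24.4, 36.1])]
salt_dish [(0.88, [270.3, 201.1, 18.2, 15.2])]
side {'fx': 499.218, 'fy': 499.218, 'cx': 253.31, 'cy': 189.953, 'T': [[-0.404, 0.796, -0.45, 0.002], [-0.915, -0.355, 0.193, 0.353], [-0.006, 0.49, 0.872, 1.415], [0.0, 0.0, 0.0, 1.0]]}
short_hook_grip [(0.78, [227.4, 153.3, 12.0, 34.4])]
long_hook_eye [(0.71, [294.6, 119.6, 14.4, 46.2])]
hook_stand [(0.83, [215.3, 101.8, 98.0, 121.3])]
basket [(0.88, [285.2, 228.6, 39.4, 40.1])]
pepper_mill [(0.9, [270.7, 178.3, 22.1, 48.5])]
oil_bottle 
[... 302 characters left out ...]
: array([-1.41146273e+00,  2.76365819e-01, -2.63907002e-02,  1.26800871e+00,
        2.38050135e-05,  1.46740198e+00]), 'qvel': array([ 3.50808044e-04,  9.59346018e-04,  8.37375632e-04, -4.54790289e-05,
       -1.29304439e-04,  6.50064053e-04]), 'joint_torque': array([ 2.48827098e-03, -4.45500684e+01,  2.95573890e+01,  8.01683473e-04,
        9.83318796e-05, -1.82314750e-06]), 'eef_pos': array([ 0.16232356, -0.60355324,  0.20653893]), 'tool_rot': array([9.91384154e-01, 1.30986482e-01, 1.23326304e-05, 1.52077665e-05]), 'wrist_force': array([-0.25313717,  0.49275218,  0.19508431]), 'moment': array([ 0.0077961 ,  0.01673204, -0.03113213]), 'finger_force': 0.0, 'finger_gap': 0.08540542285739994}
```

View pics/a.png

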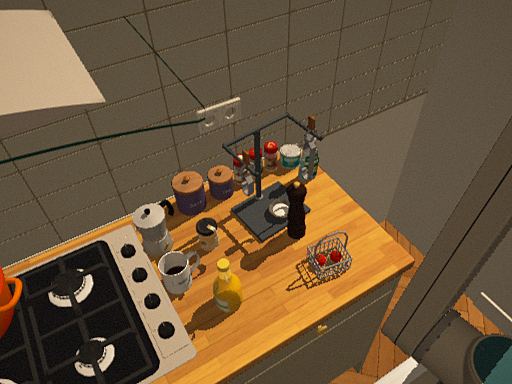

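View pics/b.png

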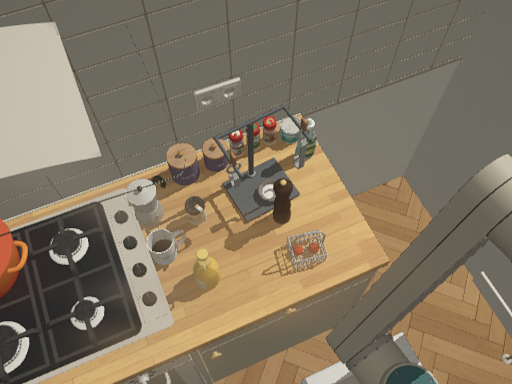

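The left arm (scene ≈(245,165)) seems to carry the short hook, the right arm (≈(310,150)) the long one. The basket is at (330,255) and the mill at (297,210). I'll zoom in on the stand.

```bash
python3 - <<'E'
import cv2,numpy as np
a=cv2.imread('pics/a.png')[105:285,215:365];b=cv2.imread('pics/b.png')[95:275,205:335]
f=lambda x,w:cv2.resize(x,(w,600),interpolation=cv2.INTER_CUBIC)
cv2.imwrite('pics/c.png',np.hstack([f(a,440),f(b,360)])[:, :800])
E
```

```text
(no output)
```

View pics/c.png

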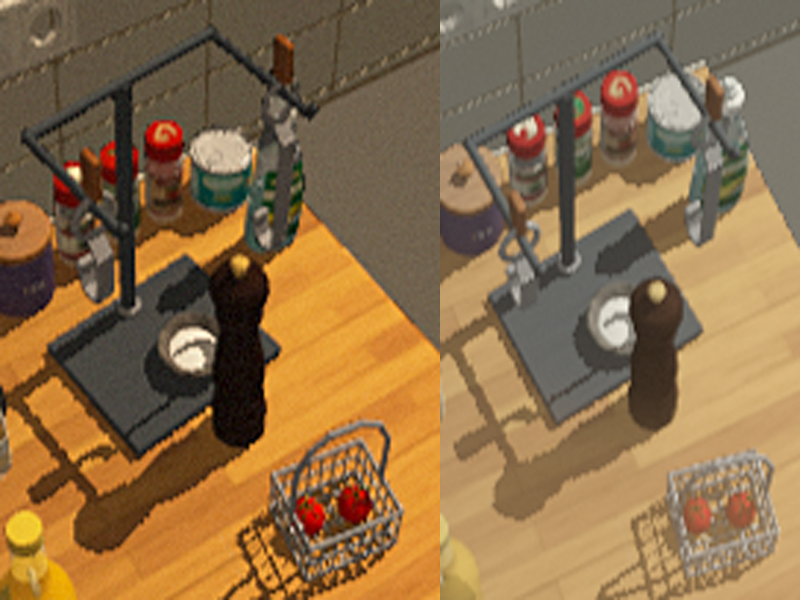

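```bash
cat >fit.py <<'E'
from h import *
from scipy.optimize import least_squares
S=[((.1,.11,.29),(223.5,145.5)),((-.045,.11,.296),(259.3,174.6)),((.1,-.11,.29),(286.6,115.5)),((-.045,-.11,.296),(321.7,138)),((.12,.1,.012),None),((-.045,.1,.012),(232,210.6)),((-.045,-.1,.012),None)]
# base corner assignment found from the picture: leftmost=back-left? tried below
def world(p,q):
    c,s=np.cos(p[2]),np.sin(p[2]); return np.array([p[0]+c*q[0]-s*q[1],p[1]+s*q[0]+c*q[1],q[2]])
obs=[('scene',(.1,.11,.29),(223.5,145.5)),('scene',(-.045,.11,.296),(259.3,174.6)),('scene',(.1,-.11,.29),(286.6,115.5)),('scene',(-.045,-.11,.296),(321.7,138)),
('scene',(.12,.1,.012),(232,210.6)),('scene',(-.045,.1,.012),(262,240.6)),('scene',(-.045,-.1,.012),(309.8,210)),
('side',(.1,.11,.29),(215.8,137.9)),('side',(-.045,.11,.296),(242.9,177.5)),('side',(.1,-.11,.29),(283.7,106.4)),
('side',(.12,.1,.012),(223,185)),('side',(-.045,.1,.012),(246.5,221.6)),('side',(-.045,-.1,.012),(300,194))]
f=lambda p:np.concatenate([np.array(proj(n,world(p,q)))-uv for n,q,uv in obs])
if __name__=='__main__':
    r=least_squares(f,[.6,-.2,0],loss='soft_l1');print(r.x,np.degrees(r.x[2]),r.fun.round(1).reshape(-1,2).tolist())
    p=r.x
    print('seats',world(p,(0,.11,.295)),world(p,(0,-.11,.295)))
    print('grip',tri([('scene',245.7,156.6),('side',232.8,158)]))
    for t in ['pepper_mill','basket','bottle_1','oil_bottle','jar_1']:pass
    print('mill top',tri([('scene',215+238/2.933,105+265/3.333),('side',205+216/2.769,95+292/3.333)]))
    # mill base bottom front
    print('mill base',plane('scene',215+240/2.933,105+430/3.333,0),plane('side',205+212/2.769,95+415/3.333,0))
    print('bottle_1',plane('scene',215+272/2.933,105+240/3.333,0))
    c=lambda x,y:('scene',215+x/2.933,105+y/3.333); d=lambda x,y:('side',205+(x-440)/2.769,95+y/3.333)
    print('bail ends z~.1:',plane(*c(295,470),.06),plane(*c(388,445),.09),'crown',plane(*c(345,427),.137))
    print('rim corners', [plane(*d(x,y),.05).round(3) for x,y in((668,470),(757,455),(776,535),(687,572))])
    print('oil',plane(*c(20,600),0))
E
python3 fit.py
```

```text
[0.687603  0.0116394 0.1223273] 7.008838292837939 [[1.2, 1.8], [-1.0, 0.7], [0.6, -0.1], [0.9, 0.8], [-1.3, -1.5], [0.9, 1.0], [2.3, -0.6], [-0.5, 0.8], [-1.1, -1.1], [-0.8, -0.4], [-1.8, -2.4], [0.4, 0.2], [0.6, -1.1]]
seats [0.67418053 0.12081741 0.295     ] [ 0.70102547 -0.0975386   0.295     ]
grip [0.67396703 0.12234727 0.32689074]
mill top [0.6140713  0.00325893 0.21307313]
mill base [ 0.60756748 -0.00194771  0.        ] [5.99288536e-01 4.81011070e-04 0.00000000e+00]
bottle_1 [ 0.79061403 -0.17438132  0.        ]
bail ends z~.1: [0.50865868 0.00593637 0.06      ] [ 0.46652708 -0.0683131   0.09      ] crown [ 0.4770553  -0.01907887  0.137     ]
rim corners [array([0.522, 0.021, 0.05 ]), array([ 0.496, -0.074,  0.05 ]), array([ 0.42 , -0.056,  0.05 ]), array([0.427, 0.044, 0.05 ])]
oil [0.57221517 0.27562774 0.        ]
```

Call:
apply_moves(plan=[{"offset":[0.1,0.05,0.1],"spin":-4,"jaw":1},{"offset":[0.2,0.1,0.2],"spin":-8,"jaw":1},{"offset":[0.2,0.1,0.215],"spin":-8,"jaw":1},{"offset":[0.2,0.1,0.215],"spin":-8,"jaw":1},{"offset":[0.2,0.1,0.215],"spin":-8,"jaw":1},{"offset":[0.2,0.1,0.215],"spin":-8,"jaw":1},{"offset":[0.29,0.36,0.215],"spin":-8,"jaw":1},{"offset":[0.29,0.36,0.215],"spin":-8,"jaw":1},{"offset":[0.29,0.36,0.215],"spin":-8,"jaw":1},{"offset":[0.29,0.36,0.215],"spin":-8,"jaw":1},{"offset":[0.29,0.36,0.215],"spin":-8,"jaw":1},{"offset":[0.29,0.36,0.215],"spin":-8,"jaw":1}])

```text
clock: 2.0
eef_pos: [0.4279, -0.2958, 0.4138]
tool_rot: [0.998, 0.061, 0.0, 0.0]
wrist_force: [1.3, -0.2, -0.7]
finger_gap: 0.0856
finger_force: 0.0
```

Call:
apply_moves(plan=[{"offset":[-0.03,0.22,0.0],"jaw":1},{"offset":[-0.03,0.22,0.0]},{"offset":[-0.03,0.22,0.0]},{"offset":[-0.03,0.22,0.0]},{"offset":[-0.03,0.22,0.0]},{"offset":[-0.03,0.22,0.0]},{"offset":[-0.03,0.22,0.0]},{"offset":[-0.03,0.22,0.0]}])

```text
schema error: expected keys offset, spin, jaw
```

```bash
python3 - <<'E'
from h import *
s=ctrl.sense();print(s['eef_pos'],s['clock'])
m=ctrl.camera_model('wrist');np.savez('pics/w1.npz',**m)
snap('wrist','w1.png');print({k:np.round(v,3).tolist() for k,v in m.items()})
for p in [(0.466,-.016,.137),(0.674,.122,.327)]:print(proj('wrist',p))
E
```

```text
[ 0.42785063 -0.29582531  0.41377991] 2.0
{'fx': 265.205, 'fy': 265.205, 'cx': 256.722, 'cy': 190.674, 'T': [[0.123, 0.941, 0.315, 0.51], [-0.992, 0.116, 0.04, -0.286], [0.001, -0.318, 0.948, 0.582], [0.0, 0.0, 0.0, 1.0]]}
(np.float64(92.1936816568089), np.float64(110.39715700365332))
(np.float64(-303.2546312679392), np.float64(-230.48258696153874))
```

View pics/w1.png

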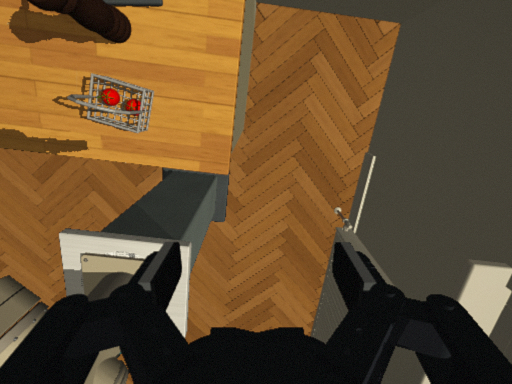

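The move was refused for missing keys. The picture does show the basket at ≈(118,103) and its bail seen nearly edge-on, out to (57,100). I'll repeat the move.

Call:
apply_moves(plan=[{"offset":[-0.06,0.21,0.0],"spin":0,"jaw":1},{"offset":[-0.06,0.21,0.0],"spin":0,"jaw":1},{"offset":[-0.06,0.21,0.0],"spin":0,"jaw":1},{"offset":[-0.06,0.21,0.0],"spin":0,"jaw":1},{"offset":[-0.06,0.21,0.0],"spin":0,"jaw":1},{"offset":[-0.06,0.21,0.0],"spin":0,"jaw":1},{"offset":[-0.06,0.21,0.0],"spin":0,"jaw":1},{"offset":[-0.06,0.21,0.0],"spin":0,"jaw":1}])

```text
clock: 2.72
eef_pos: [0.3677, -0.0878, 0.4136]
tool_rot: [0.998, 0.062, 0.001, 0.001]
wrist_force: [0.4, 0.8, 0.3]
finger_gap: 0.0853
finger_force: 0.0
```

```bash
python3 - <<'E'
from h import *
s=ctrl.sense();print(s['eef_pos'],s['clock'])
snap('wrist','w2.png')
for p in [(0.466,-.016,.137),(0.674,.122,.327)]:print(proj('wrist',p))
E
```

```text
[ 0.36768726 -0.08779344  0.41362945] 2.7167
(np.float64(218.13371338131805), np.float64(85.6221023524699))
(np.float64(-23.410404179967486), np.float64(-324.96152513867804))
```

View pics/w2.png

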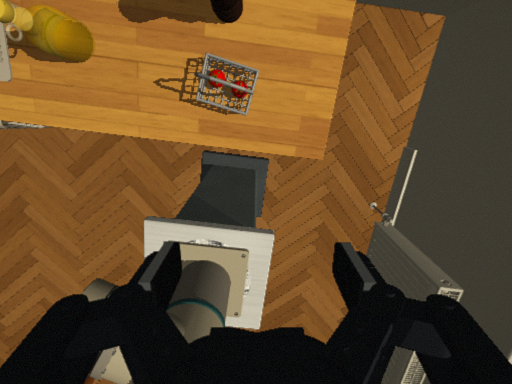

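Basket rim corners are at (206,54), (258,71), (246,114) and (198,101). The bail runs from (203,73) to (254,92).

```bash
python3 - <<'E'
from h import *
w=lambda u,v,z:plane('wrist',u,v,z)[:2].round(4)
C=[w(*p,.05) for p in((206,54),(258,71),(246,114),(198,101))]
print(C,np.mean(C,0)); print(C[0]-C[3],C[1]-C[2],C[0]-C[1])
print('crown', w(229,83,.137), w(222,80,.137), w(236,86,.137))
# crop
im=cv2.imread('pics/w2.png')[40:125,180:280];cv2.imwrite('pics/w2c.png',cv2.resize(im,(700,595),interpolation=cv2.INTER_CUBIC))
print(proj('wrist',(.466,-.016,.0)))
E
```

```text
[array([0.5194, 0.0219]), array([ 0.5032, -0.0745]), array([ 0.4251, -0.061 ]), array([0.4374, 0.0319])] [ 0.471275 -0.020425]
[ 0.082 -0.01 ] [ 0.0781 -0.0135] [0.0162 0.0964]
crown [ 0.4719 -0.0325] [ 0.4748 -0.0213] [ 0.4689 -0.0437]
(np.float64(227.27798123454045), np.float64(89.48721155758453))
```

View pics/w2c.png

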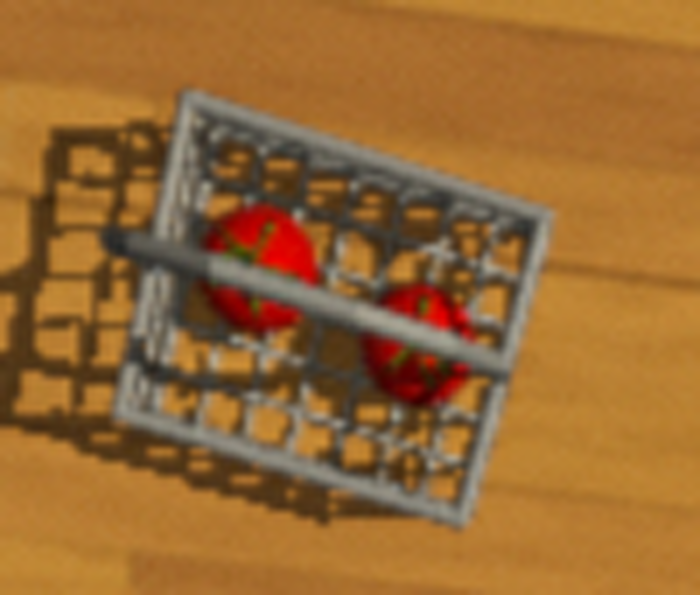

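Call:
apply_moves(plan=[{"offset":[0.21,0.21,0.0],"spin":0,"jaw":1},{"offset":[0.21,0.21,0.0],"spin":0,"jaw":1},{"offset":[0.21,0.21,0.0],"spin":0,"jaw":1},{"offset":[0.21,0.21,0.0],"spin":0,"jaw":1},{"offset":[0.21,0.21,0.0],"spin":0,"jaw":1},{"offset":[0.21,0.21,0.0],"spin":0,"jaw":1},{"offset":[0.21,0.21,0.0],"spin":0,"jaw":1},{"offset":[0.21,0.21,0.0],"spin":0,"jaw":1},{"offset":[0.21,0.21,0.0],"spin":0,"jaw":1},{"offset":[0.21,0.21,0.0],"spin":0,"jaw":1}])

```text
clock: 3.6
eef_pos: [0.5781, 0.121, 0.4119]
tool_rot: [0.998, 0.061, -0.001, 0.0]
wrist_force: [-0.2, -0.2, -0.3]
finger_gap: 0.0855
finger_force: 0.0
```

```bash
python3 - <<'E'
from h import *
s=ctrl.sense();print(s['eef_pos'],s['clock'])
snap('wrist','w3.png')
for p in [(0.674,.122,.343)]:print(proj('wrist',p))
print([(r['score'],r['box']) for r in ctrl.regions_of('short_hook_grip','wrist')])
E
```

```text
[0.57814863 0.1210131  0.41194846] 3.6
(np.float64(269.10369804750627), np.float64(84.51208675577433))
[(0.76, [244.0, 69.3, 44.7, 35.1])]
```

View pics/w3.png

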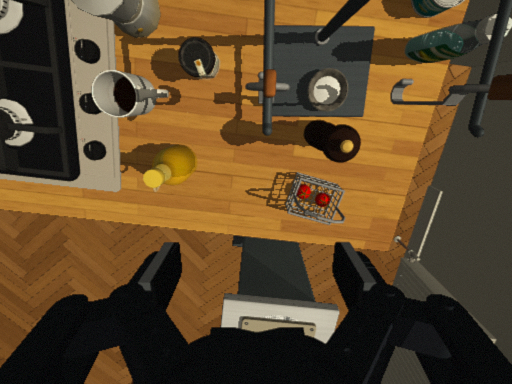

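The grip is at (269.5,83), matching the predicted (269,84.5). The left arm runs from (269,10) to its tip at (267,130).

```bash
python3 - <<'E'
from h import *
w=lambda u,v,z:plane('wrist',u,v,z).round(4)
a,b=w(269.5,12,.295),w(267,131,.298);print(a,b,np.degrees(np.arctan2(*(a-b)[1::-1])))
print(w(269.5,83,.343))
im=cv2.imread('pics/w3.png')
hsv=cv2.cvtColor(im,cv2.COLOR_BGR2HSV)
c=im[60:110,235:305];m=(c[:,:,2]>110)&(c[:,:,2].astype(int)-c[:,:,0]>70)&(c[:,:,1]<110);ys,xs=np.nonzero(m);print(xs.min()+235,xs.max()+235,ys.min()+60,ys.max()+60,np.median(xs)+235)
E
```

```text
[0.7388 0.1282 0.295 ] [0.6314 0.1163 0.298 ] 6.322625334754721
[0.675  0.1217 0.343 ]
235 275 61 109 260.0
```

Call:
apply_moves(plan=[{"offset":[0.096,0.001,0.0],"spin":0,"jaw":1},{"offset":[0.096,0.001,0.0],"spin":0,"jaw":1},{"offset":[0.096,0.001,0.0],"spin":0,"jaw":1},{"offset":[0.096,0.001,-0.03],"spin":0,"jaw":1},{"offset":[0.096,0.001,-0.06],"spin":0,"jaw":1},{"offset":[0.096,0.001,-0.08],"spin":0,"jaw":1},{"offset":[0.096,0.001,-0.09],"spin":0,"jaw":1},{"offset":[0.096,0.001,-0.09],"spin":0,"jaw":1}])

```text
clock: 4.37
eef_pos: [0.6714, 0.1217, 0.321]
tool_rot: [0.998, 0.061, -0.002, 0.0]
wrist_force: [-0.3, 0.1, -0.9]
finger_gap: 0.0856
finger_force: 0.0
```

Call:
apply_moves(plan=[{"offset":[0,0,0],"spin":0,"jaw":0.5},{"offset":[0,0,0],"spin":0,"jaw":0.3},{"offset":[0,0,0],"spin":0,"jaw":0.2},{"offset":[0,0,0],"spin":0,"jaw":0.1},{"offset":[0,0,0],"spin":0,"jaw":0.0},{"offset":[0,0,0],"spin":0,"jaw":0},{"offset":[0,0,0],"spin":0,"jaw":0},{"offset":[0,0,0],"spin":0,"jaw":0},{"offset":[0,0,0],"spin":0,"jaw":0},{"offset":[0,0,0],"spin":0,"jaw":0}], grip_force=80)

```text
clock: 5.2
eef_pos: [0.6734, 0.1233, 0.3232]
tool_rot: [0.998, 0.062, -0.0, 0.0]
wrist_force: [-0.2, -0.5, -0.0]
finger_gap: 0.0
finger_force: 0.0
```

```bash
python3 - <<'E'
from h import *
s=ctrl.sense();print({k:np.round(v,3) for k,v in s.items()},ctrl.tips_ahead)
snap('wrist','w4.png')
E
```

```text
{'clock': np.float64(5.2), 'qpos': array([ 0.087,  0.357,  0.323,  1.538, -0.   ,  3.105]), 'qvel': array([-0.001,  0.001, -0.001, -0.002,  0.001,  0.   ]), 'joint_torque': array([ 7.0000e-03, -4.9924e+01,  3.0720e+01,  3.0000e-03,  0.0000e+00,
       -0.0000e+00]), 'eef_pos': array([0.673, 0.123, 0.323]), 'tool_rot': array([ 0.998,  0.062, -0.   ,  0.   ]), 'wrist_force': array([-0.186, -0.467, -0.   ]), 'moment': array([-0.025,  0.036, -0.015]), 'finger_force': np.float64(0.0), 'finger_gap': np.float64(0.0)} 0.011
```

View pics/w4.png

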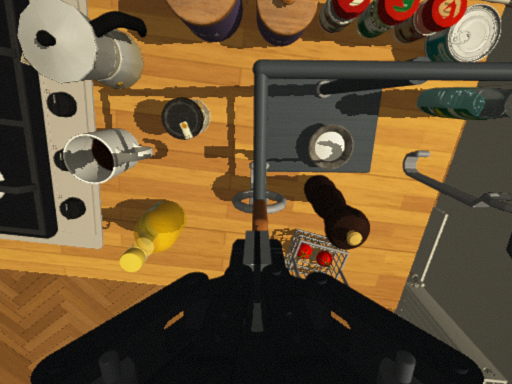

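Missed: the gap is 0 and the grip stands just ahead of the closed fingers, at (262,215), with the eye ring at (258,200). I'll work out where it is numerically.

```bash
python3 - <<'E'
from h import *
im=cv2.imread('pics/w4.png').astype(int)
print('brown rows:')
for v in range(186,246,3):
    r=im[v,240:285]; m=(r[:,2]-r[:,0]>35)&(r[:,2]<190)&(r[:,1]<r[:,2]*.72); xs=np.nonzero(m)[0]+240; print(v,xs.tolist()[:1],xs.tolist()[-1:],len(xs))
ctrl.get_image('wrist')
for t in('short_hook_grip','short_hook_eye'):
    for r in ctrl.regions_of(t,'wrist')[:2]:
        ys,xs=np.nonzero(r['region']);print(t,r['score'],r['box'])
c,s=np.cos(.115),np.sin(.115)
for X in(.674,.684,.694,.704):
    ctr=np.array([X,.121+.115*(X-.674),.3235])
    P=[proj('wrist',ctr+[c*dx-s*dy,s*dx+c*dy,dz]) for dz in(.02,-.02) for dx in(.011,-.011) for dy in(.005,-.005)]
    e=[proj('wrist',ctr+[-s*dy,c*dy,-.045]) for dy in(.02,-.02)]+[proj('wrist',ctr+[0,0,z]) for z in(-.065,-.025)]
    print(X,np.round(P).astype(int).tolist(),'eye',np.round(e).astype(int).tolist())
print('tips',proj('wrist',ctrl.sense()['eef_pos']-[0,0,.011]))
E
```

```text
brown rows:
186 [240] [284] 28
189 [240] [284] 28
192 [276] [284] 9
195 [283] [284] 2
198 [246] [248] 3
201 [241] [276] 16
204 [248] [272] 16
207 [255] [265] 8
210 [240] [283] 12
213 [245] [276] 22
216 [252] [284] 20
219 [241] [268] 18
222 [252] [283] 24
225 [252] [267] 16
228 [252] [284] 17
231 [272] [284] 13
234 [244] [284] 12
237 [269] [283] 15
240 [278] [284] 7
243 [281] [284] 3
short_hook_grip 0.58 [229.1, 160.0, 58.1, 68.0]
short_hook_grip 0.16 [160.8, 97.1, 47.5, 44.5]
short_hook_eye 0.58 [230.5, 162.5, 53.5, 64.6]
0.674 [[252, 224], [269, 224], [252, 255], [268, 256], [253, 201], [267, 201], [253, 227], [266, 227]] eye [[236, 202], [283, 203], [259, 195], [260, 212]]
0.684 [[253, 209], [269, 209], [252, 241], [268, 242], [253, 188], [267, 188], [253, 215], [266, 216]] eye [[236, 191], [283, 192], [259, 185], [260, 200]]
0.694 [[253, 193], [270, 193], [252, 227], [269, 227], [253, 175], [267, 175], [253, 203], [266, 203]] eye [[236, 180], [284, 180], [259, 174], [260, 187]]
0.704 [[253, 177], [270, 177], [253, 212], [269, 212], [253, 162], [267, 162], [253, 191], [267, 191]] eye [[235, 168], [284, 169], [260, 163], [260, 175]]
tips (np.float64(256.6538893196269), np.float64(219.4958037001973))
```

```bash
python3 - <<'E'
from h import *
im=cv2.imread('pics/w4.png')[150:270,190:330];cv2.imwrite('pics/w4c.png',cv2.resize(im,(700,600),interpolation=cv2.INTER_CUBIC))
c,s=np.cos(.115),np.sin(.115)
piv=np.array([.674,.121,.295])
for th in(-.2,0,.2,.4):
    R=lambda x,z:piv+np.array([c*(x*np.cos(th)+z*np.sin(th)),s*(x*np.cos(th)+z*np.sin(th)),z*np.cos(th)-x*np.sin(th)])
    print(th,{k:tuple(int(round(a)) for a in proj('wrist',R(*v))) for k,v in dict(gtf=(.011,.0485),gtb=(-.011,.0485),gbf=(.011,.0085),gbb=(-.011,.0085),ringbot=(0,-.036),tip=(.017,-.0765),bowl=(0,-.1065)).items()})
E
```

```text
-0.2 {'gtf': (260, 240), 'gtb': (260, 265), 'gbf': (260, 204), 'gbb': (259, 228), 'ringbot': (259, 188), 'tip': (259, 154), 'bowl': (259, 158)}
0 {'gtf': (261, 224), 'gtb': (260, 256), 'gbf': (260, 201), 'gbb': (260, 227), 'ringbot': (259, 195), 'tip': (259, 167), 'bowl': (259, 175)}
0.2 {'gtf': (261, 208), 'gtb': (260, 243), 'gbf': (260, 198), 'gbb': (260, 226), 'ringbot': (259, 203), 'tip': (259, 181), 'bowl': (258, 193)}
0.4 {'gtf': (261, 192), 'gtb': (261, 228), 'gbf': (260, 196), 'gbb': (260, 225), 'ringbot': (259, 210), 'tip': (259, 195), 'bowl': (258, 210)}
```

View pics/w4c.png

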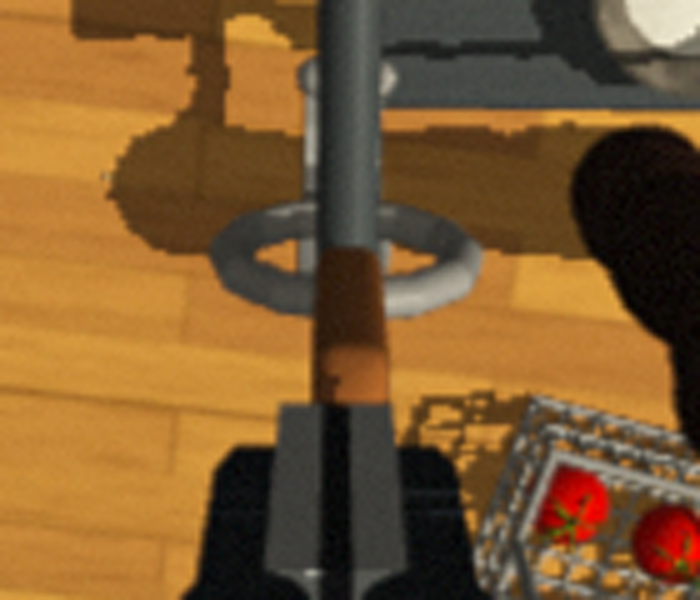

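```bash
python3 - <<'E'
from h import *
m=ctrl.camera_model('wrist');T=np.array(m['T']);e=ctrl.sense()['eef_pos']
def at(u,v,d): 
    q=np.array([(u-m['cx'])/m['fx']*d,-(v-m['cy'])/m['fy']*d,-d,1]); return (T@q)[:3]-e
print('open finger far edge rel TCP',at(180,243,.142),at(335,243,.142))
for d in(.12,.13,.14,.15,.16,.17):print(d,at(257,231,d))
E
```

```text
open finger far edge rel TCP [0.00552822 0.04204451 0.04196434] [ 0.01575247 -0.04031579  0.0419858 ]
0.12 [0.02674742 0.00316156 0.05971856]
0.13 [0.0221585  0.00257897 0.05072331]
0.14 [0.01756958 0.00199638 0.04172805]
0.15 [0.01298066 0.0014138  0.0327328 ]
0.16 [0.00839174 0.00083121 0.02373754]
0.17 [0.00380282 0.00024862 0.01474228]
```

Call:
apply_moves(plan=[{"offset":[0,0,0],"spin":0,"jaw":1},{"offset":[0,0,0],"spin":0,"jaw":1},{"offset":[0,0,0],"spin":0,"jaw":1},{"offset":[0,0,0],"spin":0,"jaw":1},{"offset":[0,0,0],"spin":0,"jaw":1},{"offset":[0,0,0],"spin":0,"jaw":1}])

```text
clock: 5.9
eef_pos: [0.6734, 0.1233, 0.3233]
tool_rot: [0.998, 0.062, -0.0, -0.0]
wrist_force: [0.1, -0.1, 0.1]
finger_gap: 0.0724
finger_force: 0.0
```

The picture shows the fingertips standing about 40 mm higher than the reported TCP implies, so I'll go down a further 38 mm, checking force on the way.

Call:
apply_moves(plan=[{"offset":[0.002,-0.002,-0.01],"spin":0,"jaw":1},{"offset":[0.002,-0.002,-0.02],"spin":0,"jaw":1},{"offset":[0.002,-0.002,-0.028],"spin":0,"jaw":1},{"offset":[0.002,-0.002,-0.034],"spin":0,"jaw":1},{"offset":[0.002,-0.002,-0.038],"spin":0,"jaw":1},{"offset":[0.002,-0.002,-0.038],"spin":0,"jaw":1}])

```text
clock: 6.4
eef_pos: [0.6745, 0.1212, 0.2833]
tool_rot: [0.998, 0.062, -0.002, 0.0]
wrist_force: [-0.6, 0.6, -0.2]
finger_gap: 0.0854
finger_force: 0.0
```

Call:
apply_moves(plan=[{"offset":[0,0,0],"spin":0,"jaw":0.5},{"offset":[0,0,0],"spin":0,"jaw":0.3},{"offset":[0,0,0],"spin":0,"jaw":0.2},{"offset":[0,0,0],"spin":0,"jaw":0.1},{"offset":[0,0,0],"spin":0,"jaw":0.0},{"offset":[0,0,0],"spin":0,"jaw":0},{"offset":[0,0,0],"spin":0,"jaw":0},{"offset":[0,0,0],"spin":0,"jaw":0},{"offset":[0,0,0],"spin":0,"jaw":0},{"offset":[0,0,0],"spin":0,"jaw":0}], grip_force=80)

```text
clock: 7.23
eef_pos: [0.6757, 0.1215, 0.2857]
tool_rot: [0.998, 0.062, 0.0, -0.0]
wrist_force: [0.4, 0.8, 1.9]
finger_gap: 0.0085
finger_force: 78.6
```

Call:
apply_moves(plan=[{"offset":[0,0,0.006],"spin":0,"jaw":0},{"offset":[0,0,0.012],"spin":0,"jaw":0},{"offset":[0,0,0.0155],"spin":0,"jaw":0},{"offset":[0,0,0.0155],"spin":0,"jaw":0},{"offset":[-0.015,-0.002,0.0155],"spin":0,"jaw":0},{"offset":[-0.03,-0.004,0.0155],"spin":0,"jaw":0},{"offset":[-0.045,-0.0055,0.0155],"spin":0,"jaw":0},{"offset":[-0.06,-0.007,0.0155],"spin":0,"jaw":0},{"offset":[-0.075,-0.009,0.0155],"spin":0,"jaw":0},{"offset":[-0.09,-0.011,0.0155],"spin":0,"jaw":0},{"offset":[-0.1,-0.012,0.0155],"spin":0,"jaw":0},{"offset":[-0.1,-0.012,0.0155],"spin":0,"jaw":0}])

```text
clock: 8.23
eef_pos: [0.5737, 0.1092, 0.3013]
tool_rot: [0.998, 0.062, -0.0, 0.0]
wrist_force: [0.5, 0.3, -1.7]
finger_gap: 0.009
finger_force: 78.5
```

```bash
python3 - <<'E'
from h import *
snap('wrist','w5.png');snap('scene','s5.png');snap('side','d5.png')
for t in('short_hook_grip','short_hook_bowl','basket'):
    for n in('scene','side','wrist'):
        print(t,n,[(round(r['score'],2),np.round(r['box']).tolist()) for r in ctrl.regions_of(t,n)[:2]])
e=ctrl.sense()['eef_pos'];print(e)
g=e+[-.001,0,.3235-.2857]; c,s=np.cos(.122),np.sin(.122)
for n in('scene','side','wrist'):
    print(n,{k:np.round(proj(n,g+[c*x,s*x,z])).tolist() for k,(x,z) in dict(top=(0,.02),eye=(0,-.045),bowl=(0,-.135),tip=(.017,-.105)).items()})
E
```

```text
short_hook_grip scene [(0.85, [262.0, 168.0, 17.0, 44.0])]
short_hook_grip side [(0.47, [248.0, 186.0, 8.0, 29.0]), (0.33, [284.0, 231.0, 47.0, 36.0])]
short_hook_grip wrist [(0.6, [225.0, 172.0, 62.0, 118.0])]
short_hook_bowl scene [(0.76, [265.0, 170.0, 12.0, 42.0])]
short_hook_bowl side [(0.7, [246.0, 184.0, 12.0, 28.0])]
short_hook_bowl wrist [(0.88, [223.0, 173.0, 65.0, 122.0])]
basket scene [(0.88, [305.0, 234.0, 48.0, 46.0])]
basket side [(0.69, [285.0, 228.0, 43.0, 38.0])]
basket wrist [(0.78, [285.0, 185.0, 76.0, 70.0]), (0.51, [250.0, 2.0, 147.0, 148.0])]
[0.57566518 0.10928882 0.30065399]
scene {'top': [272.0, 169.0], 'eye': [272.0, 189.0], 'bowl': [272.0, 213.0], 'tip': [268.0, 201.0]}
side {'top': [252.0, 180.0], 'eye': [252.0, 193.0], 'bowl': [253.0, 209.0], 'tip': [249.0, 199.0]}
wrist {'top': [256.0, 280.0], 'eye': [257.0, 223.0], 'bowl': [257.0, 186.0], 'tip': [257.0, 178.0]}
```

Call:
apply_moves(plan=[{"offset":[-0.03,-0.01,0],"spin":0,"jaw":0},{"offset":[-0.06,-0.025,0],"spin":-2,"jaw":0},{"offset":[-0.09,-0.05,0],"spin":-5,"jaw":0},{"offset":[-0.12,-0.075,0],"spin":-8,"jaw":0},{"offset":[-0.145,-0.095,0],"spin":-11,"jaw":0},{"offset":[-0.165,-0.11,0],"spin":-14,"jaw":0},{"offset":[-0.18,-0.119,-0.02],"spin":-14,"jaw":0},{"offset":[-0.18,-0.119,-0.045],"spin":-14,"jaw":0},{"offset":[-0.18,-0.119,-0.07],"spin":-14,"jaw":0},{"offset":[-0.18,-0.119,-0.095],"spin":-14,"jaw":0},{"offset":[-0.18,-0.119,-0.117],"spin":-14,"jaw":0},{"offset":[-0.18,-0.119,-0.117],"spin":-14,"jaw":0}])

```text
clock: 9.83
eef_pos: [0.3915, -0.0091, 0.1796]
tool_rot: [0.998, -0.061, -0.004, -0.001]
wrist_force: [-1.3, 0.3, -0.1]
finger_gap: 0.0085
finger_force: 78.5
```

```bash
python3 - <<'E'
from h import *
s=ctrl.sense();e=s['eef_pos'];print(e,s['tool_rot'],s['qpos'][[0,5]],s['wrist_force'])
im=snap('wrist','w6.png')
a=2*np.arctan2(s['tool_rot'][1],s['tool_rot'][0]);c,q=np.cos(a),np.sin(a);print('yaw',np.degrees(a))
for t in('short_hook_bowl','basket'):
    print(t,[(round(r['score'],2),np.round(r['box']).tolist()) for r in ctrl.regions_of(t,'wrist')[:2]])
g=e+[-.001,0,.0378]
print({k:np.round(proj('wrist',g+[c*x,q*x,z])).tolist() for k,(x,z) in dict(eye=(0,-.045),bowl=(0,-.135),tip=(.017,-.105)).items()})
cb,sb=np.cos(-.157),np.sin(-.157)
print([np.round(proj('wrist',np.array([.472-sb*y,-.021+cb*y,z]))).tolist() for y,z in((-.048,.05),(-.016,.137),(.016,.137),(.048,.05))])
cv2.imwrite('pics/w6c.png',cv2.resize(cv2.cvtColor(im,cv2.COLOR_RGB2BGR)[20:320,130:410],(560,600),interpolation=cv2.INTER_CUBIC))
E
```

```text
[ 0.39150376 -0.00906204  0.17961971] [ 9.98147619e-01 -6.06915408e-02 -4.19220524e-03 -5.41342615e-04] [-0.18860555  3.07444589] [-1.26596218  0.34618919 -0.05921534]
yaw -6.959077204196461
short_hook_bowl [(0.87, [224.0, 173.0, 64.0, 120.0])]
basket [(0.7, [198.0, 55.0, 118.0, 90.0])]
{'eye': [257.0, 226.0], 'bowl': [257.0, 189.0], 'tip': [257.0, 181.0]}
[[303.0, 109.0], [280.0, 110.0], [239.0, 109.0], [214.0, 106.0]]
```

View pics/w6c.png

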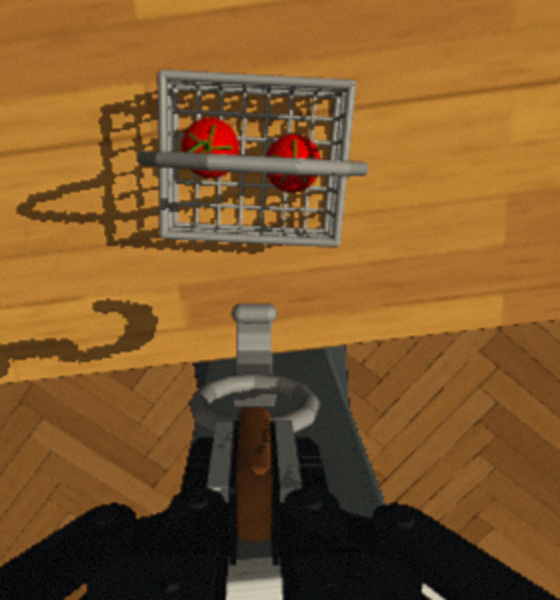

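The picture shows the J tip at crop (254,312) pointing straight at the bail crown at crop (255,163), with a misalignment under 3°. The spacing matches the prediction, so I'll advance 78 mm.

Call:
apply_moves(plan=[{"offset":[0.01,-0.001,0],"spin":0,"jaw":0},{"offset":[0.022,-0.003,0],"spin":0,"jaw":0},{"offset":[0.034,-0.004,0],"spin":0,"jaw":0},{"offset":[0.046,-0.006,0],"spin":0,"jaw":0},{"offset":[0.058,-0.007,0],"spin":0,"jaw":0},{"offset":[0.068,-0.009,0],"spin":0,"jaw":0},{"offset":[0.075,-0.01,0],"spin":0,"jaw":0},{"offset":[0.078,-0.01,0],"spin":0,"jaw":0},{"offset":[0.078,-0.01,0],"spin":0,"jaw":0},{"offset":[0.078,-0.01,0],"spin":0,"jaw":0}])

```text
clock: 10.82
eef_pos: [0.473, -0.0196, 0.1835]
tool_rot: [0.998, -0.061, -0.001, -0.0]
wrist_force: [0.1, -0.4, -1.1]
finger_gap: 0.0087
finger_force: 78.5
```

Call:
apply_moves(plan=[{"offset":[0,0,0.01],"spin":0,"jaw":0},{"offset":[0,0,0.02],"spin":0,"jaw":0},{"offset":[0,0,0.03],"spin":0,"jaw":0},{"offset":[0,0,0.036],"spin":0,"jaw":0},{"offset":[0,0,0.04],"spin":0,"jaw":0},{"offset":[0,0,0.044],"spin":0,"jaw":0},{"offset":[0,0,0.048],"spin":0,"jaw":0},{"offset":[0,0,0.052],"spin":0,"jaw":0},{"offset":[0,0,0.056],"spin":0,"jaw":0},{"offset":[0,0,0.06],"spin":0,"jaw":0},{"offset":[0,0,0.06],"spin":0,"jaw":0},{"offset":[0,0,0.06],"spin":0,"jaw":0}])

```text
clock: 11.82
eef_pos: [0.4736, -0.0197, 0.2439]
tool_rot: [0.998, -0.061, 0.0, 0.0]
wrist_force: [-0.4, -0.6, -2.8]
finger_gap: 0.0088
finger_force: 78.2
```

```bash
cat > st.py <<'E'
from h import *
import sys
s=ctrl.sense();e=s['eef_pos'];print(s['clock'],e,s['wrist_force'],s['moment'],s['qpos'][[0,5]])
for n in('scene','side','wrist'):
    snap(n,sys.argv[1]+n+'.png')
    print(n,[(t,round(r['score'],2),np.round(r['box']).tolist()) for t in('short_hook_bowl','basket') for r in ctrl.regions_of(t,n)[:1]])
a=2*np.arctan2(s['tool_rot'][1],s['tool_rot'][0]);c,q=np.cos(a),np.sin(a)
g=e+[-.001,0,.0378]
for n in('scene','side'):
    print(n,'bowl',np.round(proj(n,g+[0,0,-.13])).tolist(),'basketbox if hung',[np.round(np.r_[np.min(P,0),np.ptp(P,0)]).tolist() for P in [[proj(n,g+[c*x-q*y,q*x+c*y,z-.13-.134]) for x,y,z in [(sx*.042,sy*.05,z) for sx in(-1,1) for sy in(-1,1) for z in(0,.05)]+[(0,.016,.14),(0,-.016,.14)]]]])
E
python3 st.py k1
```

```text
11.8167 [ 0.47362006 -0.01973862  0.24394224] [-0.44932008 -0.58393989 -2.82621211] [ 0.00774217 -0.02105041  0.05091776] [-0.17815776  3.08462942]
scene [('short_hook_bowl', 0.82, [327.0, 195.0, 16.0, 39.0]), ('basket', 0.66, [307.0, 226.0, 49.0, 44.0])]
side [('short_hook_bowl', 0.59, [304.0, 210.0, 17.0, 27.0]), ('basket', 0.9, [284.0, 227.0, 45.0, 39.0])]
wrist [('short_hook_bowl', 0.83, [223.0, 173.0, 64.0, 118.0])]
scene bowl [334.0, 231.0] basketbox if hung [[307.0, 227.0, 48.0, 50.0]]
side bowl [310.0, 230.0] basketbox if hung [[286.0, 225.0, 43.0, 41.0]]
```

The basket hangs in the J: the wrist force rose by about 2 N and its box moved up as predicted. I'll raise it and go round the mill's left side.

Call:
apply_moves(plan=[{"offset":[0,0,0.008],"spin":0,"jaw":0},{"offset":[0,0,0.018],"spin":0,"jaw":0},{"offset":[0,0,0.028],"spin":0,"jaw":0},{"offset":[-0.001,0.004,0.038],"spin":1,"jaw":0},{"offset":[-0.002,0.01,0.048],"spin":2,"jaw":0},{"offset":[-0.003,0.018,0.055],"spin":3,"jaw":0},{"offset":[-0.003,0.028,0.057],"spin":4,"jaw":0},{"offset":[-0.003,0.039,0.057],"spin":5,"jaw":0},{"offset":[-0.003,0.051,0.057],"spin":6,"jaw":0},{"offset":[-0.003,0.063,0.057],"spin":7,"jaw":0},{"offset":[-0.002,0.074,0.057],"spin":8,"jaw":0},{"offset":[0,0.084,0.057],"spin":9,"jaw":0}])

```text
clock: 13.27
eef_pos: [0.4728, 0.0659, 0.3002]
tool_rot: [1.0, 0.019, -0.001, -0.0]
wrist_force: [-0.9, 0.5, -3.4]
finger_gap: 0.0086
finger_force: 78.2
```

Call:
apply_moves(plan=[{"offset":[0.003,0.01,0],"spin":1,"jaw":0},{"offset":[0.008,0.019,0],"spin":2,"jaw":0},{"offset":[0.015,0.027,0],"spin":3,"jaw":0},{"offset":[0.024,0.034,0],"spin":4,"jaw":0},{"offset":[0.034,0.039,0],"spin":5,"jaw":0},{"offset":[0.045,0.042,0],"spin":5,"jaw":0},{"offset":[0.056,0.044,0],"spin":5,"jaw":0},{"offset":[0.066,0.045,0],"spin":5,"jaw":0},{"offset":[0.075,0.045,0],"spin":5,"jaw":0},{"offset":[0.082,0.045,0],"spin":5,"jaw":0},{"offset":[0.086,0.045,0],"spin":5,"jaw":0},{"offset":[0.088,0.045,0],"spin":5,"jaw":0}])

```text
clock: 14.27
eef_pos: [0.5622, 0.1089, 0.3006]
tool_rot: [0.998, 0.061, -0.0, 0.0]
wrist_force: [0.1, 0.2, -2.5]
finger_gap: 0.009
finger_force: 78.2
```

Call:
apply_moves(plan=[{"offset":[0,0,0],"spin":0,"jaw":0},{"offset":[0,0,0],"spin":0,"jaw":0},{"offset":[0,0,0],"spin":0,"jaw":0},{"offset":[0,0,0],"spin":0,"jaw":0},{"offset":[0,0,0],"spin":0,"jaw":0},{"offset":[0,0,0],"spin":0,"jaw":0}])

```text
clock: 14.77
eef_pos: [0.5612, 0.1093, 0.301]
tool_rot: [0.998, 0.062, 0.0, -0.0]
wrist_force: [0.3, 0.4, -1.5]
finger_gap: 0.0086
finger_force: 78.2
```

```bash
python3 st.py k2; python3 - <<'E'
from h import *
# hook tilt check: eye ring / tip rows in wrist picture vs earlier (region top row, ring width rows)
for t in('short_hook_bowl','short_hook_grip'):
    r=ctrl.regions_of(t,'wrist')[0];print(t,np.round(r['box']).tolist())
for n in('scene','side'):print([(t,np.round(r['box']).tolist()) for t in('pepper_mill','long_hook_eye') for r in ctrl.regions_of(t,n)[:1]])
E
```

```text
14.7667 [0.56120964 0.10932284 0.30095584] [ 0.33763627  0.36634759 -1.53009965] [-0.04999363  0.00965472  0.03932844] [0.07933026 3.09765386]
scene [('short_hook_bowl', 0.74, [268.0, 172.0, 13.0, 43.0]), ('basket', 0.53, [270.0, 182.0, 15.0, 34.0])]
side [('short_hook_bowl', 0.59, [247.0, 186.0, 14.0, 32.0]), ('basket', 0.69, [248.0, 186.0, 14.0, 30.0])]
wrist [('short_hook_bowl', 0.69, [225.0, 172.0, 64.0, 116.0]), ('basket', 0.78, [211.0, 131.0, 90.0, 70.0])]
scene bowl [275.0, 215.0] basketbox if hung [[251.0, 211.0, 49.0, 55.0]]
side bowl [255.0, 212.0] basketbox if hung [[232.0, 206.0, 45.0, 46.0]]
short_hook_bowl [225.0, 172.0, 64.0, 116.0]
short_hook_grip [225.0, 171.0, 65.0, 120.0]
[('pepper_mill', [288.0, 185.0, 20.0, 51.0]), ('long_hook_eye', [301.0, 111.0, 14.0, 70.0])]
[('pepper_mill', [270.0, 179.0, 22.0, 47.0]), ('long_hook_eye', [231.0, 210.0, 46.0, 43.0])]
```

Call:
apply_moves(plan=[{"offset":[0.004,0.0,0],"spin":0,"jaw":0},{"offset":[0.012,0.0,0],"spin":0,"jaw":0},{"offset":[0.023,0.001,0],"spin":0,"jaw":0},{"offset":[0.035,0.002,0],"spin":0,"jaw":0},{"offset":[0.047,0.004,0],"spin":0,"jaw":0},{"offset":[0.059,0.005,0],"spin":0,"jaw":0},{"offset":[0.071,0.007,0],"spin":0,"jaw":0},{"offset":[0.083,0.008,0],"spin":0,"jaw":0},{"offset":[0.094,0.01,0],"spin":0,"jaw":0},{"offset":[0.103,0.011,0],"spin":0,"jaw":0},{"offset":[0.11,0.012,0],"spin":0,"jaw":0},{"offset":[0.114,0.012,0],"spin":0,"jaw":0}])

```text
clock: 16.52
eef_pos: [0.6767, 0.1214, 0.3002]
tool_rot: [0.998, 0.062, -0.0, -0.0]
wrist_force: [-0.1, -0.1, -2.5]
finger_gap: 0.0087
finger_force: 78.2
```

Call:
apply_moves(plan=[{"offset":[0,0,0],"spin":0,"jaw":0},{"offset":[0,0,0],"spin":0,"jaw":0},{"offset":[0,0,0],"spin":0,"jaw":0},{"offset":[0,0,0],"spin":0,"jaw":0},{"offset":[0,0,-0.003],"spin":0,"jaw":0},{"offset":[0,0,-0.006],"spin":0,"jaw":0},{"offset":[0,0,-0.009],"spin":0,"jaw":0},{"offset":[0,0,-0.012],"spin":0,"jaw":0},{"offset":[0,0,-0.014],"spin":0,"jaw":0},{"offset":[0,0,-0.0155],"spin":0,"jaw":0},{"offset":[0,0,-0.0155],"spin":0,"jaw":0},{"offset":[0,0,-0.0155],"spin":0,"jaw":0}])

```text
clock: 17.52
eef_pos: [0.6754, 0.1213, 0.2857]
tool_rot: [0.998, 0.062, 0.0, -0.0]
wrist_force: [-1.5, 0.9, -0.2]
finger_gap: 0.0086
finger_force: 78.8
```

```bash
python3 st.py k3; python3 - <<'E'
from h import *
from fit import world
p=[.6876,.0116,.1223]
print('wrist: ring if seated',[np.round(proj('wrist',world(p,(0,.11+dy,.2785+dz)))).tolist() for dy,dz in((.02,0),(-.02,0),(0,.02),(0,-.02))],'arm tip',proj('wrist',world(p,(-.045,.11,.3))))
E
```

```text
17.5167 [0.67542974 0.12134795 0.28572064] [-1.47120101  0.91790099 -0.23656203] [ 0.01851375  0.2519358  -0.03699015] [0.08358216 3.10196797]
scene [('short_hook_bowl', 0.88, [239.0, 159.0, 14.0, 35.0])]
side [('short_hook_bowl', 0.61, [225.0, 157.0, 16.0, 29.0]), ('basket', 0.73, [218.0, 178.0, 38.0, 42.0])]
wrist [('short_hook_bowl', 0.62, [222.0, 170.0, 65.0, 123.0]), ('basket', 0.76, [212.0, 133.0, 90.0, 73.0])]
scene bowl [249.0, 193.0] basketbox if hung [[227.0, 189.0, 46.0, 53.0]]
side bowl [235.0, 183.0] basketbox if hung [[214.0, 180.0, 43.0, 44.0]]
wrist: ring if seated [[230.0, 223.0], [285.0, 224.0], [257.0, 237.0], [257.0, 213.0]] arm tip (np.float64(257.1411537359881), np.float64(295.01233531246396))
```

Weight is on the arm: the vertical force is about zero at the original seat height. Releasing.

Call:
apply_moves(plan=[{"offset":[0,0,0],"spin":0,"jaw":0},{"offset":[0,0,0],"spin":0,"jaw":0},{"offset":[0,0,0],"spin":0,"jaw":0.05},{"offset":[0,0,0],"spin":0,"jaw":0.1},{"offset":[0,0,0],"spin":0,"jaw":0.15},{"offset":[0,0,0],"spin":0,"jaw":0.2},{"offset":[0,0,0],"spin":0,"jaw":0.3},{"offset":[0,0,0],"spin":0,"jaw":0.4},{"offset":[0,0,0],"spin":0,"jaw":0.5},{"offset":[0,0,0],"spin":0,"jaw":0.6},{"offset":[0,0,0],"spin":0,"jaw":0.6},{"offset":[0,0,0],"spin":0,"jaw":0.6}], grip_force=20)

```text
clock: 18.97
eef_pos: [0.6755, 0.1213, 0.2853]
tool_rot: [0.998, 0.062, 0.0, 0.0]
wrist_force: [-0.7, -0.6, 0.8]
finger_gap: 0.0513
finger_force: 0.0
```

Call:
apply_moves(plan=[{"offset":[0,0,0.005],"spin":0,"jaw":0.6},{"offset":[0,0,0.015],"spin":0,"jaw":0.6},{"offset":[0,0,0.03],"spin":0,"jaw":0.6},{"offset":[0,0,0.05],"spin":0,"jaw":0.6},{"offset":[0,0,0.07],"spin":0,"jaw":0.6},{"offset":[0,0,0.09],"spin":0,"jaw":0.6},{"offset":[0,0,0.11],"spin":0,"jaw":0.6},{"offset":[-0.02,0,0.12],"spin":0,"jaw":0.6},{"offset":[-0.04,0,0.12],"spin":0,"jaw":0.6},{"offset":[-0.06,0,0.12],"spin":0,"jaw":0.6},{"offset":[-0.08,0,0.12],"spin":0,"jaw":0.6},{"offset":[-0.09,0,0.12],"spin":0,"jaw":0.6}])

```text
clock: 19.97
eef_pos: [0.5838, 0.1214, 0.4075]
tool_rot: [0.998, 0.062, 0.001, -0.0]
wrist_force: [0.2, 0.4, -0.2]
finger_gap: 0.0512
finger_force: 0.0
```

Call:
apply_moves(plan=[{"offset":[0,0,0],"spin":0,"jaw":0.6},{"offset":[0,0,0],"spin":0,"jaw":0.6},{"offset":[0,0,0],"spin":0,"jaw":0.6},{"offset":[0,0,0],"spin":0,"jaw":0.6},{"offset":[0,0,0],"spin":0,"jaw":0.6},{"offset":[0,0,0],"spin":0,"jaw":0.6},{"offset":[0,0,0],"spin":0,"jaw":0.6},{"offset":[0,0,0],"spin":0,"jaw":0.6},{"offset":[0,0,0],"spin":0,"jaw":0.6},{"offset":[0,0,0],"spin":0,"jaw":0.6},{"offset":[0,0,0],"spin":0,"jaw":0.6},{"offset":[0,0,0],"spin":0,"jaw":0.6}])

```text
clock: 20.97
eef_pos: [0.5855, 0.1213, 0.4053]
tool_rot: [0.998, 0.062, 0.0, 0.0]
wrist_force: [0.7, 0.5, 0.6]
finger_gap: 0.0512
finger_force: 0.0
```

Call:
apply_moves(plan=[{"offset":[0,0,0],"spin":0,"jaw":0.6},{"offset":[0,0,0],"spin":0,"jaw":0.6},{"offset":[0,0,0],"spin":0,"jaw":0.6},{"offset":[0,0,0],"spin":0,"jaw":0.6},{"offset":[0,0,0],"spin":0,"jaw":0.6},{"offset":[0,0,0],"spin":0,"jaw":0.6},{"offset":[0,0,0],"spin":0,"jaw":0.6},{"offset":[0,0,0],"spin":0,"jaw":0.6},{"offset":[0,0,0],"spin":0,"jaw":0.6},{"offset":[0,0,0],"spin":0,"jaw":0.6},{"offset":[0,0,0],"spin":0,"jaw":0.6},{"offset":[0,0,0],"spin":0,"jaw":0.6}])

```text
clock: 21.97
eef_pos: [0.5854, 0.1213, 0.4053]
tool_rot: [0.998, 0.062, 0.0, -0.0]
wrist_force: [0.1, 0.0, 0.8]
finger_gap: 0.0509
finger_force: 0.0
```

```bash
python3 - <<'E'
from h import *
from fit import world
p=[.6876,.0116,.1223];print(ctrl.sense()['clock'],ctrl.sense()['eef_pos'])
ims=[]
for k in range(5):
    ims.append(ctrl.get_image('wrist').astype(int))
    if k in(0,4):
        print([(t,round(r['score'],2),np.round(r['box']).tolist()) for t in('short_hook_grip','basket','tomato_1') for r in ctrl.regions_of(t,'wrist')[:2]])
print('motion px',[(np.abs(ims[i+1]-ims[i]).max(2)>40).sum() for i in range(4)])
for n in('scene','side'):
    ctrl.get_image(n);print(n,[(t,round(r['score'],2),np.round(r['box']).tolist()) for t in('short_hook_grip','basket','tomato_1') for r in ctrl.regions_of(t,n)[:2]])
for n in('wrist','scene','side'):
    P=np.array([proj(n,world(p,(x*.042,.11+y*.05,.0595+z))) for x in(-1,1) for y in(-1,1) for z in(0,.05)])
    print(n,'basket expect',np.r_[P.min(0),np.ptp(P,0)].round(),'grip',np.round(proj(n,world(p,(0,.11,.3435)))))
E
```

```text
21.9667 [0.5854444  0.12128871 0.40532186]
[('short_hook_grip', 0.96, [244.0, 77.0, 46.0, 30.0]), ('basket', 0.68, [227.0, 68.0, 70.0, 58.0]), ('tomato_1', 0.63, [277.0, 100.0, 9.0, 6.0]), ('tomato_1', 0.55, [240.0, 88.0, 15.0, 17.0])]
[('short_hook_grip', 0.97, [244.0, 76.0, 46.0, 33.0]), ('basket', 0.74, [229.0, 66.0, 70.0, 61.0]), ('tomato_1', 0.69, [233.0, 70.0, 66.0, 55.0]), ('tomato_1', 0.65, [242.0, 86.0, 14.0, 19.0])]
motion px [np.int64(64), np.int64(4), np.int64(11), np.int64(5)]
scene [('short_hook_grip', 0.74, [240.0, 150.0, 12.0, 43.0]), ('basket', 0.92, [226.0, 191.0, 45.0, 48.0]), ('basket', 0.39, [296.0, 133.0, 23.0, 45.0]), ('tomato_1', 0.46, [250.0, 209.0, 12.0, 14.0]), ('tomato_1', 0.46, [223.0, 114.0, 101.0, 128.0])]
side [('short_hook_grip', 0.66, [217.0, 129.0, 84.0, 91.0]), ('short_hook_grip', 0.52, [228.0, 167.0, 14.0, 22.0]), ('basket', 0.65, [214.0, 179.0, 40.0, 42.0]), ('tomato_1', 0.52, [149.0, 228.0, 36.0, 36.0]), ('tomato_1', 0.41, [238.0, 193.0, 9.0, 13.0])]
wrist basket expect [233.  70.  63.  54.] grip [271.  94.]
scene basket expect [227. 197.  46.  45.] grip [246. 151.]
side basket expect [214. 180.  43.  44.] grip [233. 154.]
```

The basket hangs where expected, both tomatoes are seen, and the motion is dying out. I'll wait a little longer, then hand in.

Call:
apply_moves(plan=[{"offset":[0,0,0],"spin":0,"jaw":0.6},{"offset":[0,0,0],"spin":0,"jaw":0.6},{"offset":[0,0,0],"spin":0,"jaw":0.6},{"offset":[0,0,0],"spin":0,"jaw":0.6},{"offset":[0,0,0],"spin":0,"jaw":0.6},{"offset":[0,0,0],"spin":0,"jaw":0.6},{"offset":[0,0,0],"spin":0,"jaw":0.6},{"offset":[0,0,0],"spin":0,"jaw":0.6},{"offset":[0,0,0],"spin":0,"jaw":0.6},{"offset":[0,0,0],"spin":0,"jaw":0.6},{"offset":[0,0,0],"spin":0,"jaw":0.6},{"offset":[0,0,0],"spin":0,"jaw":0.6}])

```text
clock: 23.92
eef_pos: [0.5854, 0.1213, 0.4053]
tool_rot: [0.998, 0.062, 0.0, -0.0]
wrist_force: [-0.1, -0.2, 0.5]
finger_gap: 0.0508
finger_force: 0.0
```

Call:
apply_moves(plan=[{"offset":[0,0,0],"spin":0,"jaw":0.6},{"offset":[0,0,0],"spin":0,"jaw":0.6},{"offset":[0,0,0],"spin":0,"jaw":0.6},{"offset":[0,0,0],"spin":0,"jaw":0.6},{"offset":[0,0,0],"spin":0,"jaw":0.6},{"offset":[0,0,0],"spin":0,"jaw":0.6},{"offset":[0,0,0],"spin":0,"jaw":0.6},{"offset":[0,0,0],"spin":0,"jaw":0.6},{"offset":[0,0,0],"spin":0,"jaw":0.6},{"offset":[0,0,0],"spin":0,"jaw":0.6},{"offset":[0,0,0],"spin":0,"jaw":0.6},{"offset":[0,0,0],"spin":0,"jaw":0.6}])

```text
clock: 24.92
eef_pos: [0.5855, 0.1213, 0.4053]
tool_rot: [0.998, 0.062, 0.0, 0.0]
wrist_force: [-0.9, 0.5, 0.1]
finger_gap: 0.051
finger_force: 0.0
```

```bash
python3 -c "
from rig import ctrl
print(ctrl.sign_off())"
```

```text
the job is handed in; nothing more can be done
None
```

I handed the job in at about 25 s: the short hook is back on the left arm with the basket and both tomatoes hanging nearly still below it in the last camera check; the hand-in gave no verdict.

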